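# Fold the jar-lid opener and put it in its case

### The arm

A 7-joint arm with a two-finger parallel gripper is mounted at the origin on the work surface. World frame = base frame: x ahead of the robot, y to its left, z up, the work surface at z = 0. Lengths are in m, angles in rad, forces in N, time in s.
With the tool pointing down it reaches from about 0.425 to 0.95 m from the base axis. Payload 4.7 kg.
Tool frame: the origin (TCP) lies on the centre line of the jaws, within the pads' length; the fingertips stand robot.nose_length ahead of it and the grasp point (between the pads) lies 8 mm behind it (robot.nose_length is the distance from the TCP to the fingertips, in m); z points along the fingers, y is the line along which they close (so a half turn about z gives the same grasp; the last joint's range is limited). The gripper opens to 85 mm and grips with 20 to 120 N. Pads are 22 mm wide; open, the fingers measure 114 mm over their backs; the gripper's body (76 mm by 85 mm) begins 54 mm behind the grasp point. The pads swing forward as they close: fully open they stand 13 mm farther back than shut.
Start: joints at [1.073, 0.469, -0.049, 1.532, 0.024, 1.141, -0.082], TCP at [0.305, -0.602, 0.242] pointing down, gripper open.
Joint ranges: [-2.59, 2.59], [-0.33, 1.99], [-1.39, 1.29], [0.1, 2.45], [-1.04, 4.18], [0.21, 1.99], [-2.66, 2.66]. Speed limits (rad/s): [2.57, 2.57, 3.14, 3.14, 3.14, 3.14, 3.14].

### API

Orientations are given as [roll, pitch, yaw] about the fixed x, y, z axes, in that order (R = Rz(yaw) Ry(pitch) Rx(roll)).
In Python, from plant import robot gives the robot as it stands. Calls block until the motion is done:
- robot.goto(position, orientation): joint-space move of the TCP to a pose.
- robot.move_straight(position, vel=0.15, attitude=None, contact_N=None): straight line of the TCP; attitude=None keeps the orientation; vel is the mean speed in m/s. With contact_N (N) it stops when the force on the tool has changed by that much, and returns True; else False.
- robot.move_joints(angles): joint-space move.
- robot.grip(opening, strength=None): opening from 0.0 (shut) to 1.0 (fully open); strength is the grip in N (None keeps the last); returns when the fingers have stopped.
- robot.sleep(seconds).
- robot.inverse_kinematics(position, orientation): joint angles nearest the present ones, or None.
- robot.sense(): the state.
- robot.grab_frame(name): name is "scene" or "top" or "wrist"; returns a dict with "image" (420x560x3 uint8, red, green, blue), "range_z" (420x560 float32, m along the optical axis (not along the pixel's ray), 0 where there is no reading), "fx", "fy", "cx", "cy" (pixels), "dist_coeffs" ([k1, k2, p1, p2, k3] as OpenCV has them; the pictures are not rectified), "R" (3x3) and "t" (3): a world point X has camera coordinates R X + t. Camera axes: x right, y down, z forward; pixel columns grow to the right and rows downward; lengths in m; the calibration is good to about 2 mm. A picture is of the moment at which its call begins.
A pose or a line that the arm cannot do raises robot.IKError and nothing moves.
- robot.close_job(): hands the job in; it is judged then, once.
The state is a dict: "t": time; "joint_pos": joint angles; "joint_velocities": joint speeds; "effort": joint torques, N m; "tcp_pos": TCP position; "tcp_rot": TCP orientation; "wrist_force": force on the tool from outside, world axes, zero at the start; "torque": the same for the moment, N m; "opening": opening from 0.0 (shut) to 1.0 (fully open); "gripper_force": force on a finger pad.
Only numpy, scipy, OpenCV 4.12 (cv2) and the standard library are available. Lean on these libraries where they do the work, as an engineer would, in place of code of your own. Each camera call takes 0.05 s, during which the arm holds its last target. There are 200 camera calls.

### The job

The hinged jar-lid opener was left open on the bench. Fold its two arms fully shut, and only then lay it flat in the long narrow grey case (not on the square tray of lids), resting on the case floor, and let go. Do not knock over the labelled amber jar standing near the far edge.

Things in the scene. Friction and masses are not known exactly. Their poses are not given: they have to be found in the camera images.
- opener: Jar-lid opener, nutcracker type: two straight arms joined at one end by a vertical pin, lying loose on the bench; steel, with black rubber grips on the free ends; 24 mm high, 230 g. Origin: on the pin's axis at the underside. x: along the inner edge of its first arm (the right one seen from the pin) to the free end; z up. Knuckle radius 13.5 mm; arms reach 145 mm from the pin.
- opener_mid (a point): Point fixed to the opener's first arm: on its inner edge 65.5 mm from the pin's axis, 12 mm above the underside; axes as the opener's. Folded, the opener is a straight bar 159 mm long, 27 mm wide (sides at y = -13.5 and +13.5 mm), 24 mm high, with this point at its middle, close to its centre of mass.
- opener_fold (a joint): Angle between the arms (rad): 0 fully shut (side by side, a stop), starts at 0.4 to 0.62. The second arm, a mirror image, lies on the first one's +y side, so the V's midline is the opener's x turned by +angle/2 about z. 60 mm from the pin the V is at most 68 mm wide outside, so both arms can be squeezed shut between two fingers. Stiff hinge (0.03 N m), stays where left.
- case_floor (a point): The opener's case: long narrow grey sheet-metal case, open on top, fixed to the bench. Point: centre of its inner floor, 4 mm above the bench; x along its length, z up. Inside 200 mm (x) by 54 mm (y); walls 4 mm thick, rim 16 mm above the floor. Each long wall has a gap for fingers at x = -50 to +50 mm. The opener may lie in it either way round.
- jar: Amber glass jar with a paper label and steel cap, 62 mm diameter, 95 mm high, standing loose near the far edge of the work area; origin at the centre of its underside. The other jar, without a label, is a bystander.
Things that resemble listed ones, but are neither listed nor needed, are in the scene too. Leave any turquoise look-alike of the opener alone. Of the things shaped like the part that bears case_floor, the grey one is meant.

How it is judged:
By the outcome, as a careful person would: the job done as asked, in the order asked, and still so for the second after the job is handed in, with the robot touching nothing.
It also fails if it takes over 37 s, if anything falls off the work surface, if the arm or the gripper's body presses on something with over 40 N, if the wrist force passes 120 N, or if a joint passes its speed limit or range.

## Working session

There is one attempt and no reset: what is moved stays moved. The work goes in short steps, each a Python script; the robot and the scene stay as the last script left them, time stands still between calls to the robot, and variables do not carry over. Pictures are saved under pics/ and viewed, at most 10 in all, crops included, and the job is handed in when it is done.

```bash
ls; mkdir -p pics; cat > h.py <<'E'
import numpy as np, cv2
from plant import robot
def cam(n):
    f=robot.grab_frame(n); f['K']=np.array([[f['fx'],0,f['cx']],[0,f['fy'],f['cy']],[0,0,1.]]); f['D']=np.array(f['dist_coeffs'],float)
    f['R']=np.array(f['R']);f['t']=np.array(f['t']);return f
def ray(f,px,z):
    p=cv2.undistortPoints(np.array(px,float).reshape(-1,1,2),f['K'],f['D'])[:,0]
    d=np.c_[p,np.ones(len(p))]@f['R']; c=-f['R'].T@f['t']
    return c+d*((z-c[2])/d[:,2])[:,None]
def save(f,n): cv2.imwrite('pics/'+n,f['image'][:,:,::-1])
E
python3 - <<'E'
from h import *
import pickle
for n in('top','scene'):
    f=cam(n); save(f,n+'.png'); pickle.dump(f,open(n+'.pkl','wb')); print(n,-f['R'].T@f['t'])
s=robot.sense();print(s['t'],s['tcp_pos'],s['tcp_rot'],robot.nose_length)
E
```

```text
pics
top [ 0.35219469 -0.00121806  1.05247756]
scene [ 1.2123621  -0.63219899  0.7570729 ]
0.1 [ 0.30475107 -0.60172858  0.24135385] [-3.13983701e+00  8.61260048e-05  4.68818575e-01] 0.011
```

View pics/top.png

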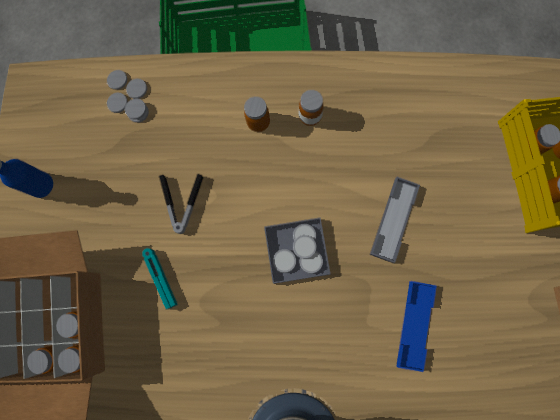

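View pics/scene.png

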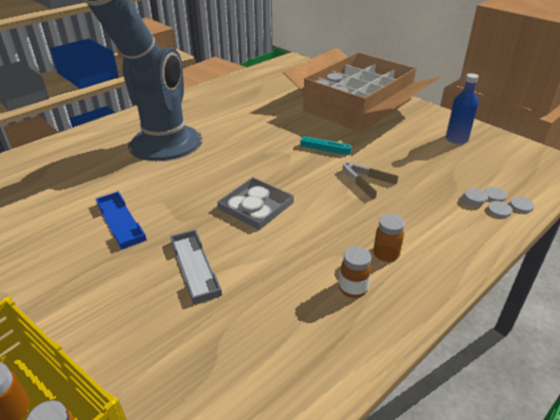

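Top view: the candidates for the opener are the steel V with black grips (pin about 179,229; grips 166,180 and 199,180) and the turquoise look-alike (158,278). I choose the steel V. The candidates for the case are the grey one (398,220), the blue one (417,326) and the square lid tray (298,250). I choose the grey one. The labelled jar is at (311,105), as the scene view confirms at (355,272), and the plain jar is at (257,113).

```bash
cat >> h.py <<'E'
def world(f):
    h,w=f['range_z'].shape; u,v=np.meshgrid(np.arange(w),np.arange(h))
    p=cv2.undistortPoints(np.stack([u,v],-1).reshape(-1,1,2).astype(float),f['K'],f['D'])[:,0]
    zc=f['range_z'].reshape(-1,1); P=(np.c_[p,np.ones(len(p))]*zc-f['t'])@f['R']
    return P.reshape(h,w,3)
def blob(mask,seed):
    n,l,st,c=cv2.connectedComponentsWithStats(mask.astype(np.uint8),connectivity=8)
    return l==1+np.argmin(np.linalg.norm(c[1:]-seed,axis=1)+1e3*(st[1:,4]<30))
def rect(P):
    c,s,a=cv2.minAreaRect(P.astype(np.float32)*1000); b=cv2.boxPoints((c,s,a)); e=max([b[1]-b[0],b[2]-b[1]],key=np.linalg.norm)
    y=np.arctan2(e[1],e[0]); y=(y+np.pi/2)%np.pi-np.pi/2
    return np.array(c)/1000,sorted(s),y
E
python3 - <<'E'
from h import *
import pickle
f=pickle.load(open('top.pkl','rb')); W=world(f); z=W[...,2]
print('bench z',np.median(z[250:350,340:370]))
box=lambda a,b,c,d:(lambda m:(m.__setitem__((slice(c,d),slice(a,b)),True),m)[1])(np.zeros(z.shape,bool))
m=(z>.012)&(z<.045)&(f['range_z']>0)
mo=blob(m&box(145,220,165,245),(181,205)); mc=blob(m&box(360,435,165,275),(398,220))
# ray onto the known top planes
o=np.argwhere(mo)[:,::-1]; O=ray(f,o,.024)[:,:2]
c=np.argwhere(mc)[:,::-1]; C=ray(f,c,.020)[:,:2]
print('case',rect(C),len(c)); print('opz',np.percentile(z[mo],[10,50,90]),len(o))
ml=m&box(145,220,165,245); 
# V: pin end has lowest x; arms split by y about midline at far part
pin=O[O[:,0]<O[:,0].min()+.02].mean(0)
for _ in range(3):
    d=O-pin; far=d[np.linalg.norm(d,axis=1)>.05]
    u=far.mean(0);a=np.arctan2(u[1],u[0])
    r=np.linalg.norm(far,axis=1); th=np.arctan2(far[:,1],far[:,0])-a
    angs=[]
    for s in(1,-1):
        q=far[s*th>0]; l=cv2.fitLine(q.astype(np.float32),cv2.DIST_L2,0,.01,.01).ravel(); dd=l[:2]*np.sign(l[:2]@u); angs.append(np.arctan2(dd[1],dd[0]))
    mid=np.mean(angs); ax=np.array([np.cos(mid),np.sin(mid)]); nx=np.array([-ax[1],ax[0]])
    near=O[(O-O.mean(0))@ax<((O-O.mean(0))@ax).min()+.03]
    base=np.percentile(O@ax,.5)
    lat=[(q+pin)@nx for q in(far[th>0],far[th<0])]
    pin=ax*(base+.0135)+nx*(near@nx).mean()
print('pin',pin,'mid',mid,'fold',angs[0]-angs[1],'reach',((O-pin)@ax).max())
sec=O[abs((O-pin)@ax-.063)<.004]; s=(sec-pin)@nx; print('section',s.min(),s.max())
im=f['image'][:,:,::-1].copy(); im[mo]=im[mo]//2+(0,0,100); im[mc]=im[mc]//2+(0,100,0)
cr=np.hstack([cv2.resize(im[160:250,140:230],(400,400),interpolation=0),cv2.resize(im[170:270,350:450],(400,400),interpolation=0)]); cv2.imwrite('pics/crop.png',cr)
E
```

```text
bench z 0.0004950966922580046
case (array([ 0.4509696 , -0.22643124]), [55.67360305786133, 64.15866088867188], np.float32(1.2092305)) 145
opz [0.0179183  0.02365374 0.02666438] 683
pin [0.50331298 0.28292756] mid 0.028734535905167335 fold 0.6012910855699155 reach 0.1343769083661901
section -0.03532831552770858 0.033861260207633775
```

View pics/crop.png

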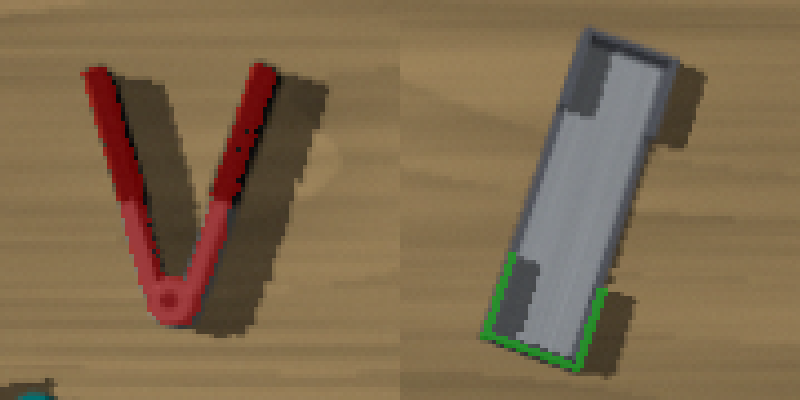

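Left crop: the mask covers exactly the steel V with black grips. Right crop: it is the grey case with finger gaps, but the mask took only its lower end piece, so I'll join both ends. The opener fit is consistent, so I'll move now.

```bash
python3 - <<'E'
from h import *
import pickle
f=pickle.load(open('top.pkl','rb')); W=world(f); z=W[...,2]
m=np.zeros(z.shape,bool); m[170:270,360:430]=((z>.012)&(z<.045))[170:270,360:430]
print('case',rect(ray(f,np.argwhere(m)[:,::-1],.020)[:,:2]))
pin=np.array([.5033,.2829]); mid=.0287
g=pin+.062*np.array([np.cos(mid),np.sin(mid)])
for y in(mid,mid+np.pi): print(robot.inverse_kinematics([*g,.1],[np.pi,0,y]))
robot.goto([*g,.14],[np.pi,0,mid]); 
f=cam('wrist'); save(f,'w1.png'); pickle.dump(f,open('w1.pkl','wb'))
hit=robot.move_straight([*g,.017],vel=.12,contact_N=8)
s=robot.sense(); print(hit,s['t'],s['tcp_pos'],s['tcp_rot'],s['wrist_force'],s['opening'])
E
```

```text
case (array([ 0.5226261 , -0.25353104]), [64.15869140625, 208.8932647705078], np.float32(-0.36156428))
[-0.15423135  0.60987097 -0.53486985  1.74388755  0.38397494  0.89363557
 -2.39639147]
[ 0.08009546  0.7385899  -0.91382158  1.73015168  0.67589661  1.0200889
  0.51796464]
False 4.575 [0.56584486 0.28516043 0.01788222] [-3.14070435e+00 -1.50218173e-03  2.87038441e-02] [-0.54873368  0.14398271  0.23686224] 1.0000224521514673
```

View pics/w1.png

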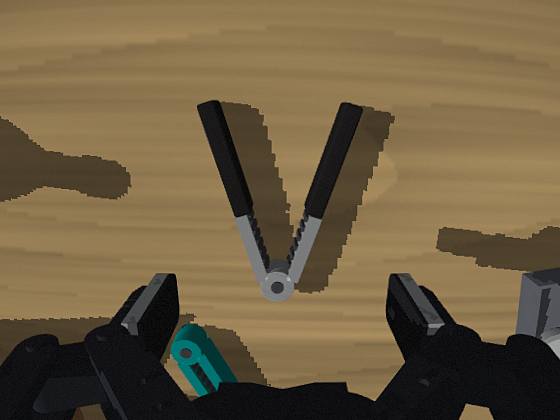

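Wrist view: the V (pin at 279,287) is centred between the pads (inner faces at about 178 and 388). I'll check the reach over the case, then squeeze.

```bash
python3 - <<'E'
from h import *
c=[.5226,-.2535]
for y in(-.3616,-.3616+np.pi,-.3616-np.pi):
  for zz in (.12,.02):print(round(y,2),robot.inverse_kinematics([*c,zz],[np.pi,0,y]))
s=robot.sense();print(s['joint_pos'])
for o in(.8,.6,.45):
    robot.grip(o,40); s=robot.sense(); print(o,s['opening'],s['gripper_force'],s['wrist_force'])
robot.grip(0,60); s=robot.sense(); print(s['opening'],s['opening']*85,s['gripper_force'],s['wrist_force'],s['tcp_pos'],s['t'])
E
```

```text
-0.36 [ 0.75689379  0.50196768 -0.50036309  1.85817057  0.30982828  0.85882997
 -1.82865349]
-0.36 [ 0.73681744  0.64904938 -0.48135739  1.91120428  0.45494409  0.69040794
 -1.95055481]
2.78 [ 1.20934012  0.84101767 -1.26833134  1.83469299  0.88205463  1.17208353
  0.8448168 ]
2.78 [ 1.13909616  0.940716   -1.13309246  1.8893774   1.01721284  1.03585542
  0.75901439]
-3.5 [ 1.20934012  0.84101767 -1.26833134  1.83469299  0.88205463  1.17208353
  0.8448168 ]
-3.5 [ 1.13909616  0.940716   -1.13309246  1.8893774   1.01721284  1.03585542
  0.75901439]
[-0.16604512  0.72331273 -0.52181725  1.78174028  0.49476032  0.76821517
 -2.48459489]
0.8 0.8036356657420044 1.7159243213245645 [-0.41399304  0.70436491  2.9981035 ]
0.6 0.6021801844681905 1.6637214337242767 [-0.09718796  0.96477547  1.15731617]
0.45 0.45310576550023485 2.242998476140201 [ 0.96541541 -0.37981944  3.61416364]
0.2923166456245274 24.84691487808483 61.24899812042713 [0.80959168 0.71623366 4.84077462] [0.56544293 0.28520107 0.01741351] 5.7417
```

```bash
python3 - <<'E'
from h import *
s=robot.sense(); p=s['tcp_pos']
robot.move_straight([p[0],p[1],.13],vel=.15)
a,b=cam('wrist'),cam('top'); 
cv2.imwrite('pics/lift.png',np.hstack([cv2.resize(a['image'],(480,360)),cv2.resize(b['image'][150:270,120:220],(300,360))])[:,:,::-1])
s=robot.sense(); print(s['opening'],s['gripper_force'],s['wrist_force'],s['tcp_pos'],s['t'])
E
```

```text
0.29601839101504707 60.48755407333374 [ 0.17154786  0.5796195  -2.93372185] [0.56462559 0.28455994 0.1284255 ] 6.7417
```

View pics/lift.png

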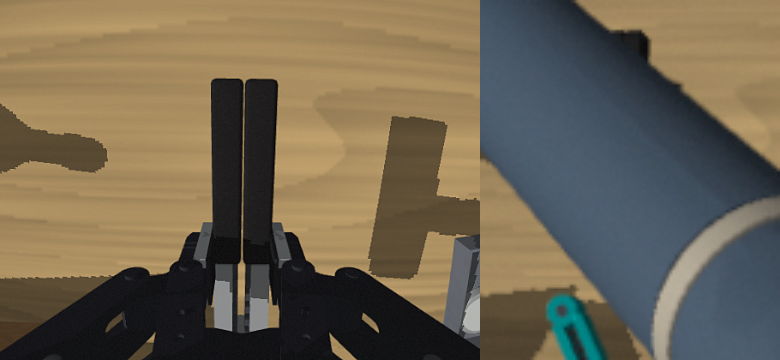

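The lifted opener is shut: its arms are parallel, with free ends at about (243,80) in the left panel, held squarely. I'll locate the free end by its depth to centre it, then carry it over the lid tray to the case.

```bash
python3 - <<'E'
from h import *
f=cam('wrist'); s=robot.sense(); p=np.array(s['tcp_pos']); yaw=s['tcp_rot'][2]
W=world(f)[85:230,230:340].reshape(-1,3); W=W[(W[:,2]>.09)&(W[:,2]<.16)]
ax=np.array([np.cos(yaw),np.sin(yaw)]); nx=np.array([-ax[1],ax[0]])
d=W[:,:2]-p[:2]; end=np.percentile(d@ax,99.5); lat=(d@nx)[(d@ax)>.04]
off=end-.0795; print('end',end,'mid offset',off,'lat',lat.min(),lat.max(),'bar angle',rect(W[(d@ax)>.04][:,:2])[2]-yaw,'top z',np.median(W[:,2])-p[2])
off=float(np.clip(off,-.012,.012))
y=-.3616; c=np.array([.5226,-.2535])-off*np.array([np.cos(y),np.sin(y)])
robot.move_straight([p[0],p[1],.2],vel=.2)
robot.move_straight([*c,.2],vel=.2,attitude=[np.pi,0,y])
robot.move_straight([*c,.09],vel=.15)
f=cam('wrist'); save(f,'over.png')
# case rim in the wrist view, ahead end
s=robot.sense(); print(s['t'],s['tcp_pos'],s['tcp_rot'],s['opening'],c)
E
```

```text
end 0.07788886130861956 mid offset -0.001611138691380437 lat -0.013544894431599421 0.013392709844120936 bar angle -0.010093426634617542 top z 0.00799448103076586
11.075 [ 0.52510358 -0.25429532  0.09118034] [ 3.14153651e+00 -2.44224092e-03 -3.61548144e-01] 0.2929698239361284 [ 0.52410695 -0.25406997]
```

View pics/over.png

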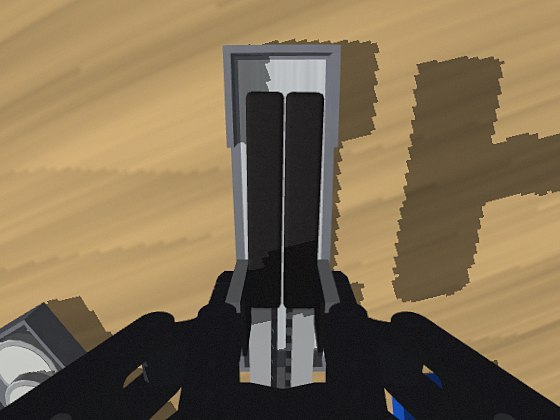

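The bar (centre column 285) lies in line with the case (rim columns 224–340, centre 282), and the fingers are behind the wall ends (row 147), in the gaps. Lowering now.

```bash
python3 - <<'E'
from h import *
c=[.5241,-.25407]
robot.move_straight([*c,.03],vel=.12)
hit=robot.move_straight([*c,.0175],vel=.03,contact_N=6)
s=robot.sense(); print(hit,s['t'],s['tcp_pos'],s['wrist_force'])
robot.grip(.75); s=robot.sense(); print(s['opening'],s['wrist_force'],s['t'])
robot.move_straight([*c,.15],vel=.15)
p=[.44,-.36,.25]
try: robot.move_straight([.45,-.1,.28],vel=.25)
except robot.IKError: print('ik')
f=cam('top'); W=world(f); z=W[...,2]
cv2.imwrite('pics/end.png',np.hstack([cv2.resize(f['image'][165:275,345:445],(400,440)),cv2.resize(cam('scene')['image'][220:310,140:240],(400,440))])[:,:,::-1])
m=np.zeros(z.shape,bool); m[170:270,360:430]=((z>.0235)&(z<.045))[170:270,360:430]
print(rect(ray(f,np.argwhere(m)[:,::-1],.028)[:,:2]),np.median(z[m]),robot.sense()['t'])
E
```

```text
True 12.0917 [ 0.5248596  -0.25440769  0.02139007] [-0.4872615  -1.23316633  4.52718693]
0.7479808262952354 [0.27047793 0.38715836 0.5720304 ] 12.55Traceback (most recent call last):
  File "<stdin>", line 14, in <module>
  File "h.py", line 7, in ray
    p=cv2.undistortPoints(np.array(px,float).reshape(-1,1,2),f['K'],f['D'])[:,0]
      ~~~~~~~~~~~~~~~~~~~^^^^^^^^^^^^^^^^^^^^^^^^^^^^^^^^^^^^^^^^^^^^^^^^^^
cv2.error: OpenCV(4.12.0) /io/opencv/modules/calib3d/src/undistort.dispatch.cpp:347: error: (-215:Assertion failed) CV_IS_MAT(_src) && CV_IS_MAT(_dst) && (_src->rows == 1 || _src->cols == 1) && (_dst->rows == 1 || _dst->cols == 1) && _src->cols + _src->rows - 1 == _dst->rows + _dst->cols - 1 && (CV_MAT_TYPE(_src->type) == CV_32FC2 || CV_MAT_TYPE(_src->type) == CV_64FC2) && (CV_MAT_TYPE(_dst->type) == CV_32FC2 || CV_MAT_TYPE(_dst->type) == CV_64FC2) in function 'cvUndistortPointsInternal'
```

View pics/end.png

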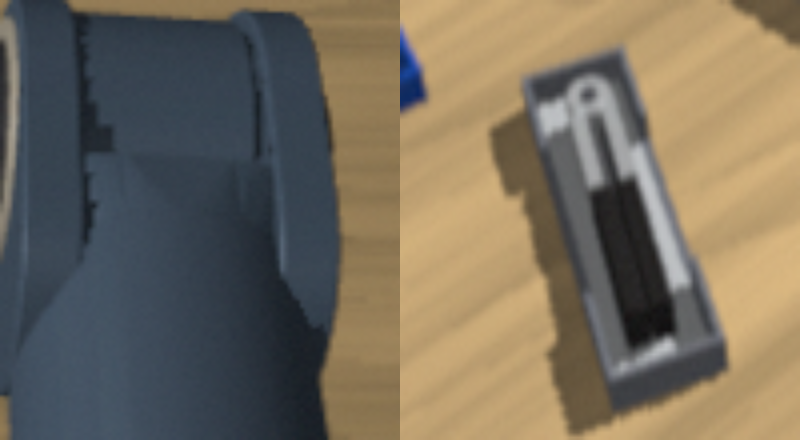

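In the right panel (scene view) the opener lies shut in the grey case, clear of the walls. The arm hides it from the top camera (left panel). I'll check its height in the scene view's depth and hand in if it is right.

```bash
python3 - <<'E'
from h import *
f=cam('scene'); P=world(f)[220:310,140:240].reshape(-1,3)
P=P[(P[:,2]>.0235)&(P[:,2]<.05)]
c,s,y=rect(P[:,:2]); h=np.percentile(P[:,2],[10,50,90]); st=robot.sense(); print(c,s,y,h,st['t'],st['tcp_pos'],st['wrist_force'])
if abs(h[1]-.028)<.003 and s[0]<32: print(robot.close_job())
E
```

```text
[ 0.48957916 -0.25730411] [81.12332153320312, 226.24598693847656] -0.040238738 [0.02566482 0.02798585 0.02993866] 14.725 [ 0.44983254 -0.10102781  0.27886189] [ 0.61970022 -0.39770379 -0.45550931]
```

The median height is 28 mm, as expected (4 mm floor plus 24 mm opener). The footprint includes pixels of the blue case, so I'll restrict the area, confirm and hand in.

```bash
python3 - <<'E'
from h import *
f=cam('scene'); P=world(f).reshape(-1,3); d=P[:,:2]-[.5226,-.2535]
P=P[(P[:,2]>.0245)&(P[:,2]<.05)&(np.linalg.norm(d,axis=1)<.1)]
c,s,y=rect(P[:,:2]); print(c,s,y,len(P),np.median(P[:,2]))
if s[0]<34 and s[1]<170: print(robot.close_job())
E
```

```text
[ 0.52456671 -0.25461552] [27.257568359375, 161.6781005859375] -0.38150287 576 0.028078480003777582
the job is handed in; nothing more can be done
None
```

The opener was folded fully shut, laid flat on the floor of the grey case and released; the last check showed a 27 × 162 mm bar with its top at 28 mm, and I handed the job in at about 15 s; the jar was not approached.

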